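# Load a battery module into the free bay of a power chassis

## Task

Take the battery module out of the charging dock and slide it, nose first, into the free bay of the low black chassis until you feel it come up against the hidden stop inside; press it home gently, do not ram it. You will have to put it down on the way and take it again by its black grip tab, because the tab sits inside the dock. Leave the module fully home and let go, and leave the screwdriver, the tape roll and the box alone.

Things in the scene. Friction and masses are not known exactly. Their poses are not given: they have to be found in the camera images.
- module_center (a point): Centre of the loose battery module, 155 mm long, 0.25 kg; x points along it to the nose, z up. Aluminium body 100 x 32 wide x 36 mm high, from x = -22.5 to +77.5 mm (nose); underside 18 mm below this point. At the start the black tab and 13 mm of the body are in the dock's pocket, 86 mm of the body stands out. Centre of mass about 12 mm towards the nose.
- module_tab (a point): Centre of the module's black grip tab, 55 long x 16 wide x 30 mm high, which continues the aluminium body on the same axis: 50 mm behind the module's centre, reaching to its tail end at -77.5 mm. Same axes as the module.
- module_nose (a point): Middle of the module's nose face (the end with two brass contacts), 77.5 mm along the module's x axis from its centre, 18 mm above its underside; same axes.
- dock_mouth (a point): Charging dock, a fixed roofed black block 90 long x 60 wide x 54 mm high: middle of its pocket's mouth, 24 mm above the bench. x points level out of the pocket, the way the module is drawn. Pocket 38 wide, 42 high, 78 mm deep; the module is clear after about 75 mm. The module lies on a base plate 6 mm high, 60 mm wide, reaching 70 mm out of the mouth.
- chassis_front (a point): Low black fixed chassis, 240 wide, 56 high, 170 mm deep: middle of its front face, between two bays, 30 mm above the bench. x points level into the bays; their centre lines are at y = +55 and -55 mm; one is filled, one free. Bay 36 wide, floor 10 and ceiling 50 mm above the bench, mouth flared to about 48. The floor continues in front as a bare sill, 10 mm high, 110 mm out.
- stop_face (a point): Middle of the front face of the hidden fixed rigid stop, on the free bay's centre line, 28 mm above the bench; x points level into the bay. Not visible from outside. Its depth varies: 80 to 95 mm behind the chassis's front face, so 60 to 75 mm of the module stays outside when home. Sliding takes 1 to 3 N; a clear rise above that is the stop.
- fitted_nose (a point): Nose of the fixed module already fitted in the other bay, same shape, nothing to do there; x points into the bay. Its tab sticks out of the chassis, ending 155 mm back from this point.
- driver: A screwdriver lying on the bench, 190 mm long, along its x axis; bystander, to be left alone.
- tape: A black roll of tape lying flat, 80 mm across and 19 mm high, origin under its centre; bystander, to be left alone.
- screws: An open white box, 90 x 70 x 35 mm high, origin under its centre; bystander, to be left alone.

How it is judged:
By the outcome, as a careful person would: the job done as asked, in the order asked, and still so for the second after the job is handed in, with the robot touching nothing.
It also fails if it takes over 51 s, if anything falls off the work surface, if the arm or the gripper's body presses on something with over 40 N, if the wrist force passes 120 N, or if a joint passes its speed limit or range.

## Robot

A 6-joint arm with a two-finger parallel gripper is mounted at the origin on the work surface. World frame = base frame: x ahead of the robot, y to its left, z up, the work surface at z = 0. Lengths are in m, angles in rad, forces in N, time in s.
With the tool pointing down it reaches from about 0.25 to 0.725 m from the base axis. Payload 4 kg.
Tool frame: the origin (TCP) lies at the very end of the fingers, on their centre line; the grasp point (between the pads) lies 19 mm behind it; z points along the fingers, y is the line along which they close (so a half turn about z gives the same grasp; the last joint's range is limited). The gripper opens to 85 mm and grips with 20 to 120 N. Pads are 22 mm wide; open, the fingers measure 114 mm over their backs; the gripper's body (76 mm by 85 mm) begins 54 mm behind the grasp point. The pads swing forward as they close: fully open they stand 13 mm farther back than shut.
Start: joints at [1.136, 0.241, 0.005, 1.335, 0, 1.571], TCP at [0.211, 0.453, 0.231] pointing down, gripper open.
Joint ranges: [-2.72, 2.72], [-1.05, 1.87], [-1.09, 1.28], [-1.99, 2.15], [-1.42, 1.44], [-3.14, 3.14]. Speed limits (rad/s): [2.79, 2.79, 3.14, 3.14, 3.14, 3.14].

## Interface

Orientations are given as a unit quaternion [x, y, z, w].
In Python, from workcell import bot, vision, workorder, boxes_of gives the robot as it stands.
- The arm moves only by the tool send_rows, never from a script. Its argument "motion" is text: rows parted by semicolons, each of 5 numbers parted by spaces: the closure, from -1 (fully open) to 1 (shut), so that 0 is half open, then the shift along the tool's x, y, z in cm, then the turn about the tool's z in rad. In form: claw x y z twist; .... A call has 1 to 5 rows; each row is the pose to reach, as a shift and turn from the pose commanded when the call began, along the tool's axes at that moment; what a row does not reach only later rows make up. A row lasts 1/10 s, in which the tool goes at most 50 mm and 8.59 degrees, less where a joint would pass 70% of its speed; a pose out of reach is approached as far as the arm can. A call with a gripper value outside its range is refused whole. The fingers move at their own pace and stop on an object; the grip force is fixed at half the most. Time passes only in rows, so rows that repeat a pose let the fingers close. It gives the time, the measured TCP pose, the force, the opening and the grip force at its end, in the units of the state.
- bot.get_obs(): the state, without advancing time (a new reading comes with each control period).
- vision.camera(name): name is "scene" or "side" or "wrist"; returns the picture (400x640x3 uint8, red, green, blue); there is no depth.
- vision.camera_model(name): a dict with "fov_y" (degrees; the focal length in pixels is half the picture's height over the tangent of half this angle, whatever the lens; pixels are square), "cx", "cy" (the principal point, pixels), "world_from_camera" (4x4, takes a point from camera to world coordinates); the wrist camera has in their place "hand_eye" (4x4, takes a point from camera to tool coordinates, whose origin is the TCP and whose axes are the flange's). Camera axes: x right, y down, z forward; pixel columns grow to the right and rows downward; lengths in m; the calibration is good to about 2 mm. A picture is of the moment at which its call begins: read the wrist's pose just before it. camera_model takes no time and is no camera call.
- workorder.job_done(): hands the job in; it is judged then, once.
Trained networks look in the newest picture that a camera, given by its name, has taken for a name from the list of things; names that differ only in an ending like _2 or _b are one class to them, and where a whole thing is asked for, a point or a joint stands for the part that bears it (a point fixed in the world has none). Each returns a list of dicts, best first, with "conf" (0 to 1); they miss things now and then, are a little off and sometimes report something else, mostly with a low value. They report only what shows in the picture. A call takes as long as a camera call.
- boxes_of(camera, target): "rect" ([centre column, centre row, width, height] in pixels, round what is visible of it).
The state is a dict: "clock": time; "joint_pos": joint angles; "joint_vel": joint speeds; "tau": joint torques, N m; "eef_pos": TCP position; "tool_rot": TCP orientation; "ft_force": force on the tool from outside, world axes, zero at the start; "ft_torque": the same for the moment, N m; "grip_width": finger opening in m; "grasp_force": force on a finger pad.
Only numpy, scipy, OpenCV 4.12 (cv2) and the standard library are available. Lean on these libraries where they do the work, as an engineer would, in place of code of your own. Each camera call takes 0.05 s, during which the arm holds its last target. There are 200 camera calls.

## Working session

There is one attempt and no reset: what is moved stays moved. The work goes in short steps, Python scripts to look and compute and a tool call to move; the robot and the scene stay as the last step left them, time stands still between calls to the robot, and variables do not carry over. Pictures are saved under pics/ and viewed, at most 10 in all, crops included, and the job is handed in when it is done.

Besides the shell and the picture viewer there is one more tool, called after "Request:" in YAML: its name, and indented under it one key for each argument. send_rows: Moves the arm, as the interface text tells. Its arguments: {"type":"object","properties":{"motion":{"type":"string"}},"required":["motion"]}

```bash
mkdir -p pics; python3 - <<'E'
from workcell import bot, vision, workorder, boxes_of
import cv2,numpy as np
o=bot.get_obs();print(o)
for n in ["scene","side"]:
    im=vision.camera(n);cv2.imwrite(f"pics/{n}0.png",im[:,:,::-1])
    m=vision.camera_model(n);print(n,m)
    for t in ["module_center","module_tab","dock_mouth","chassis_front","fitted_nose","driver","tape","screws"]:
        try: print(t,[(np.round(d['rect']).tolist(),round(d['conf'],2)) for d in boxes_of(n,t)[:3]])
        except Exception as e: print(t,e)
print(vision.camera_model("wrist"))
E
```

```text
{'clock': 0.0, 'joint_pos': array([ 1.13602092e+00,  2.41444593e-01,  3.71628765e-03,  1.33522193e+00,
       -9.61236964e-06,  1.57081435e+00]), 'joint_vel': array([ 6.55252500e-06,  1.90014827e-03, -1.90374462e-04,  1.19056737e-03,
        3.66064806e-04,  3.19598819e-04]), 'tau': array([ 8.72913347e-05, -3.72315681e+01,  2.52409959e+01,  1.70333823e-02,
       -2.91967649e-05,  7.10568500e-06]), 'eef_pos': array([0.2103341 , 0.45289562, 0.23039416]), 'tool_rot': array([ 2.15688221e-01,  9.76461690e-01, -1.05264620e-03, -2.27574518e-04]), 'ft_force': array([0.30058045, 0.56719756, 0.41486041]), 'ft_torque': array([0.0373746 , 0.00523497, 0.0300409 ]), 'grasp_force': 0.0, 'grip_width': 0.08578396416691837}
scene {'fov_y': 42.49782740376602, 'cx': 317.34408294346076, 'cy': 211.2586040897021, 'world_from_camera': array([[-0.83494815,  0.3347887 , -0.43678154,  1.22082911],
       [ 0.55026407,  0.52003051, -0.65328227,  0.93368947],
       [ 0.00842821, -0.78580201, -0.6184207 ,  0.93352191],
       [ 0.        ,  0.        ,  0.        ,  1.        ]])}
module_center [([310.0, 174.0,
[... 813 characters left out ...]
 ([233.0, 141.0, 30.0, 20.0], 0.66)]
chassis_front [([271.0, 197.0, 134.0, 105.0], 0.94)]
fitted_nose [([251.0, 208.0, 21.0, 31.0], 0.8)]
driver [([386.0, 209.0, 31.0, 32.0], 0.84)]
tape [([234.0, 140.0, 31.0, 16.0], 0.69)]
screws [([442.0, 308.0, 64.0, 60.0], 0.96)]
{'fov_y': 71.1797166669121, 'cx': 322.5068599619188, 'cy': 198.45159700362603, 'hand_eye': array([[-4.06427453e-04, -9.62302739e-01, -2.71980282e-01,
         6.89502419e-02],
       [ 9.99999607e-01, -6.05541374e-04,  6.48160330e-04,
         9.77021252e-04],
       [-7.88421775e-04, -2.71979912e-01,  9.62302606e-01,
        -1.42503771e-01],
       [ 0.00000000e+00,  0.00000000e+00,  0.00000000e+00,
         1.00000000e+00]])}
```

```bash
python3 - <<'E'
import cv2
a=cv2.imread("pics/scene0.png")[110:350,180:500];b=cv2.imread("pics/side0.png")[110:390,180:500]
cv2.imwrite("pics/a.png",cv2.resize(a,None,fx=2.5,fy=2.5,interpolation=2));cv2.imwrite("pics/b.png",cv2.resize(b,None,fx=2.1,fy=2.1,interpolation=2))
E
```

```text
(no output)
```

View pics/a.png

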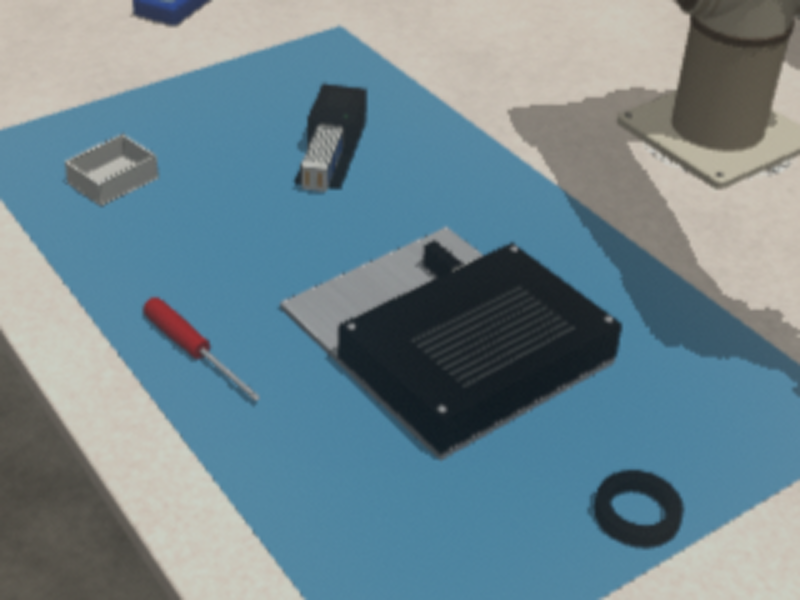

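View pics/b.png

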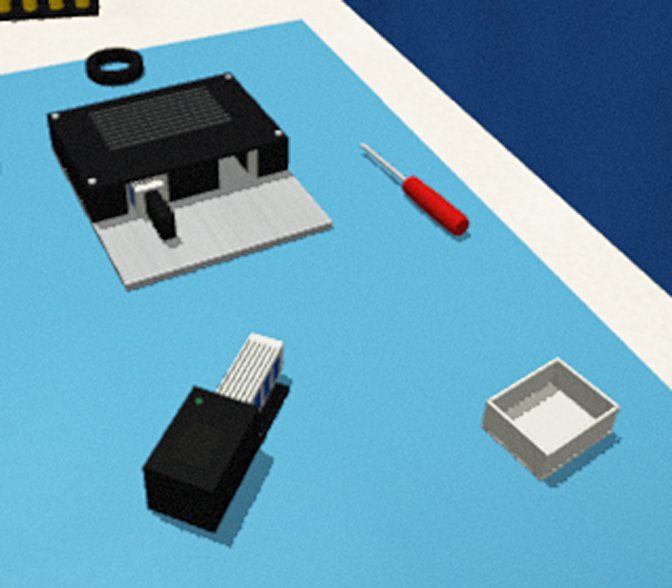

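```bash
cat >h.py <<'E'
import numpy as np,cv2
from workcell import bot, vision, workorder, boxes_of
from scipy.spatial.transform import Rotation as R
def ray(n,uv,obs=None):
    m=vision.camera_model(n)
    if n=="wrist":
        T=np.eye(4);o=obs or bot.get_obs();T[:3,:3]=R.from_quat(o['tool_rot']).as_matrix();T[:3,3]=o['eef_pos'];T=T@m['hand_eye']
    else: T=m['world_from_camera']
    f=200/np.tan(np.radians(m['fov_y']/2))
    return T[:3,3],T[:3,:3]@np.array([(uv[0]-m['cx'])/f,(uv[1]-m['cy'])/f,1])
def onz(n,uv,z,obs=None):
    c,d=ray(n,uv,obs);return c+d*(z-c[2])/d[2]
E
python3 - <<'E'
from h import *
S=lambda u,v:(u/2.1+180,v/2.1+110)
A=lambda u,v:(u/2.5+180,v/2.5+110)
for nm,z,s,a in [("scrA near-robot front",.056,(93,182),(515,248)),("scr robot back",.056,(56,117),(609,320)),("far back",.056,(229,77),(442,409)),("far front",.056,(280,133),(351,326)),("sill robot",.010,(127,285),(447,228)),("sill far",.010,(332,224),(283,303)),("tab top end mid",.043,(169,210),(433,244)),("noseL",.042,(251,334),(328,166)),("noseR",.042,(284,341),(302,164)),("bodyL",.042,(218,388),None),("bodyR",.042,(257,403),None),("dock front R",.054,(257,404),None),("dock front L",.054,(194,388),None),("dock rear R",.054,(210,487),None),("dock rear L",.054,(147,467),None)]:
    print(nm,np.round(onz("side",S(*s),z),4), np.round(onz("scene",A(*a),z),4) if a else "")
E
```

```text
scrA near-robot front [0.4409 0.1061 0.056 ] [0.4356 0.1022 0.056 ]
scr robot back [0.4335 0.2521 0.056 ] [0.4309 0.2496 0.056 ]
far back [0.6589 0.2644 0.056 ] [0.6544 0.2592 0.056 ]
far front [0.667  0.1189 0.056 ] [0.6612 0.1122 0.056 ]
sill robot [ 0.4393 -0.0173  0.01  ] [ 0.438  -0.0155  0.01  ]
sill far [ 0.6755 -0.0073  0.01  ] [ 0.6738 -0.0036  0.01  ]
tab top end mid [0.5058 0.0439 0.043 ] [0.4974 0.0339 0.043 ]
noseL [ 0.5174 -0.1598  0.042 ] [ 0.5119 -0.1626  0.042 ]
noseR [ 0.5416 -0.1795  0.042 ] [ 0.5364 -0.1835  0.042 ]
bodyL [ 0.4672 -0.2087  0.042 ] 
bodyR [ 0.4916 -0.2369  0.042 ] 
dock front R [ 0.4873 -0.2475  0.054 ] 
dock front L [ 0.4452 -0.2111  0.054 ] 
dock rear R [ 0.4239 -0.3085  0.054 ] 
dock rear L [ 0.3855 -0.2725  0.054 ]
```

```bash
cat >>h.py <<'E'
def plan(p,yaw,n=1):
    "n calls from the present pose to TCP p with tool x at yaw (deg), pointing down: print x y z (cm) twist"
    o=bot.get_obs();M=R.from_quat(o['tool_rot']).as_matrix();q=o['eef_pos']
    y0=np.arctan2(M[1,0],M[0,0]);dy=(np.radians(yaw)-y0+np.pi)%(2*np.pi)-np.pi
    d=(np.array(p)-q)/n
    for i in range(n):
        a=y0+dy*i/n;Z=np.array([[np.cos(a),np.sin(a),0],[np.sin(a),-np.cos(a),0],[0,0,-1]])
        print("shift cm",np.round(Z.T@d*100,2),"twist",round(-dy/n,3), "tilt ok",np.round(M[2],3) if i==0 else "")
E
python3 -c "
from h import *
plan([.490,-.2085,.2],44.5,3)"
```

```text
shift cm [-17.74 -16.09   1.04] twist 0.643 tilt ok [ 0.  0. -1.]
shift cm [-23.85  -2.23   1.04] twist 0.643 tilt ok 
shift cm [-20.42  12.52   1.04] twist 0.643 tilt ok
```

Request:
send_rows:
  motion: "-1 -3.5 -3.2 0.2 0.13;-1 -7 -6.4 0.4 0.26;-1 -10.6 -9.6 0.6 0.39;-1 -14.2 -12.9 0.8 0.52;-1 -17.7 -16.1 1 0.643"

```text
clock: 1.4
eef_pos: [0.3037, 0.2312, 0.2214]
tool_rot: [0.515, 0.857, 0.0, 0.0]
ft_force: [0.7, 0.4, 0.0]
grip_width: 0.0856
grasp_force: 0.0
```

Request:
send_rows:
  motion: "-1 -4.8 -0.4 0.2 0.13;-1 -9.6 -0.8 0.4 0.26;-1 -14.4 -1.2 0.6 0.39;-1 -19.2 -1.7 0.8 0.52;-1 -23.9 -2.2 1 0.643"

```text
clock: 1.9
eef_pos: [0.3976, 0.01, 0.2116]
tool_rot: [0.76, 0.65, 0.001, 0.0]
ft_force: [1.4, 0.9, 0.7]
grip_width: 0.0853
grasp_force: 0.0
```

Request:
send_rows:
  motion: "-1 -4.1 2.5 0.2 0.13;-1 -8.2 5 0.4 0.26;-1 -12.3 7.5 0.6 0.39;-1 -16.4 10 0.8 0.52;-1 -20.4 12.5 1 0.643"

```text
clock: 2.4
eef_pos: [0.4906, -0.2106, 0.2013]
tool_rot: [0.926, 0.376, 0.0, 0.0]
ft_force: [0.7, 1.0, 0.4]
grip_width: 0.0854
grasp_force: 0.0
```

Request:
send_rows:
  motion: "-1 0 0 0 0;-1 0 0 0 0;-1 0 0 0 0"

```text
clock: 2.7
eef_pos: [0.4896, -0.2076, 0.2012]
tool_rot: [0.925, 0.38, -0.0, -0.0]
ft_force: [-0.0, 0.1, -1.2]
grip_width: 0.0854
grasp_force: 0.0
```

```bash
python3 -c "
from h import *
o=bot.get_obs();print(o['clock'],o['eef_pos'],o['joint_pos'],o['ft_force'])
plan([.490,-.2085,.2],44.5)
im=vision.camera('wrist')[:,:,::-1];cv2.imwrite('pics/w1.png',im)
for t in ['module_center','dock_mouth']:print(boxes_of('wrist',t)[:2])"
```

```text
2.7 [ 0.48960666 -0.20755671  0.20119532] [-4.01149263e-01  3.18643905e-01  3.17776029e-02  1.28498049e+00
  3.31423140e-04  1.96146425e+00] [-0.03085416  0.07528239 -1.24961641]
shift cm [-0.04  0.09  0.12] twist 0.002 tilt ok [-0.    -0.001 -1.   ]
[{'rect': [322.3, 174.6, 29.6, 79.0], 'conf': 0.94}]
[{'rect': [324.5, 218.1, 58.7, 140.9], 'conf': 0.85}]
```

View pics/w1.png

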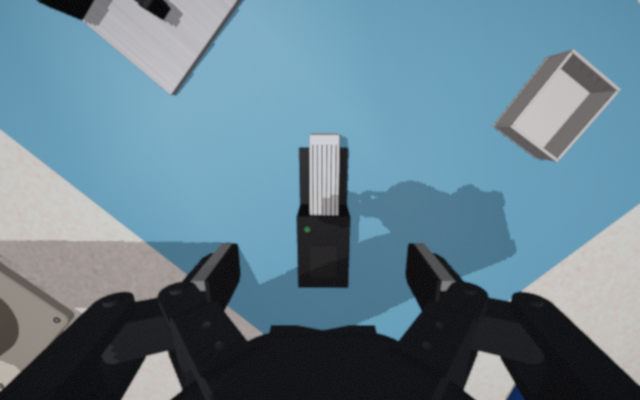

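The wrist view shows the module aligned with the tool, with its nose edge at (325,134) and the dock edge at (324,213). The fingers sit symmetric about it.

```bash
python3 -c "
from h import *
for uv,z in [((325,134),.042),((324,214),.042),((324,207),.054),((324.5,287),.054)]:
  print(onz('wrist',uv,z))
"
```

```text
[ 0.53090771 -0.16977596  0.042     ]
[ 0.46689564 -0.23174135  0.042     ]
[ 0.47546749 -0.22314686  0.054     ]
[ 0.40538256 -0.29345189  0.054     ]
```

Request:
send_rows:
  motion: "-1 0.1 0.1 4 0;-1 0.1 0.1 8 0;-1 0.1 0.1 12 0;-1 0.1 0.1 15 0;-1 0.1 0.1 17 0"

```text
clock: 3.35
eef_pos: [0.4901, -0.2067, 0.0294]
tool_rot: [0.925, 0.38, -0.001, -0.001]
ft_force: [0.7, -0.7, 0.9]
grip_width: 0.0857
grasp_force: 0.0
```

Request:
send_rows:
  motion: "-1 0 0 1 0;-1 0 0 1.8 0;-1 0 0 1.8 0;0 0 0 1.8 0;0 0 0 1.8 0"

```text
clock: 3.85
eef_pos: [0.4926, -0.2088, 0.0146]
tool_rot: [0.925, 0.379, 0.001, 0.001]
ft_force: [-0.0, -0.3, -0.4]
grip_width: 0.0591
grasp_force: 0.0
```

Request:
send_rows:
  motion: "1 0 0 0 0;1 0 0 0 0;1 0 0 0 0;1 0 0 0 0;1 0 0 0 0"

```text
clock: 4.35
eef_pos: [0.4922, -0.2087, 0.0142]
tool_rot: [0.925, 0.379, 0.001, 0.001]
ft_force: [-0.4, 0.3, 6.2]
grip_width: 0.031
grasp_force: 61.5
```

Request:
send_rows:
  motion: "1 0 0 -0.2 0;1 1 0 -0.2 0;1 3 0 -0.2 0;1 5 0 -0.2 0;1 7 0 -0.2 0"

```text
clock: 4.85
eef_pos: [0.5418, -0.1582, 0.0146]
tool_rot: [0.925, 0.379, -0.0, -0.001]
ft_force: [0.0, -0.1, -2.6]
grip_width: 0.0309
grasp_force: 60.5
```

Request:
send_rows:
  motion: "1 1.5 0 0 0;1 2.5 0 -1 0;1 2.5 0 -4 0;1 2.5 0 -7 0;1 2.5 0 -7 0"

```text
clock: 5.35
eef_pos: [0.5629, -0.1425, 0.0904]
tool_rot: [0.925, 0.379, 0.004, 0.003]
ft_force: [1.1, 0.4, -1.3]
grip_width: 0.031
grasp_force: 60.7
```

```bash
python3 -c "
from h import *
f=np.array([.6068,.1008]);d=np.array([-.0480,.9988])
p=f-d*(.010+.0525)   # grasp at module +25, nose 10 mm outside
print(p)
plan([*p,.09],92.75,2)
im=vision.camera('wrist')[:,:,::-1];cv2.imwrite('pics/w2.png',im)"
```

```text
[0.6098   0.038375]
shift cm [ 8.02 -4.8   0.02] twist -0.42 tilt ok [ 0.005  0.008 -1.   ]
shift cm [ 9.28 -1.11  0.02] twist -0.42 tilt ok
```

View pics/w2.png

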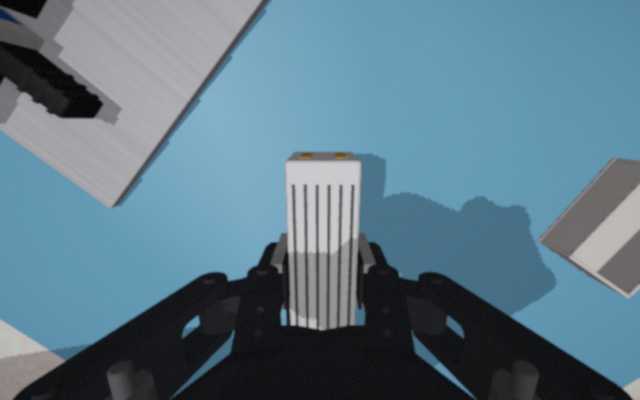

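The module is held straight (edges at columns 287 and 360), with the brass nose at row 157. Moving over the sill next.

Request:
send_rows:
  motion: "1 1.6 -1 0 -0.08;1 3.2 -1.9 0 -0.17;1 4.8 -2.9 0 -0.25;1 6.4 -3.8 0 -0.34;1 8 -4.8 0 -0.42"

```text
clock: 5.9
eef_pos: [0.5814, -0.0509, 0.0836]
tool_rot: [0.825, 0.565, -0.001, -0.001]
ft_force: [-0.2, 0.0, -1.7]
grip_width: 0.0311
grasp_force: 60.5
```

Request:
send_rows:
  motion: "1 1.9 -0.2 0 -0.08;1 3.8 -0.4 0 -0.17;1 5.6 -0.6 0 -0.25;1 7.4 -0.9 0 -0.34;1 9.3 -1.1 0 -0.42"

```text
clock: 6.4
eef_pos: [0.6048, 0.0395, 0.0834]
tool_rot: [0.689, 0.725, -0.001, -0.001]
ft_force: [-0.2, -0.0, -2.3]
grip_width: 0.031
grasp_force: 60.5
```

Request:
send_rows:
  motion: "1 0 0 0 0;1 0 0 0 0;1 0 0 0 0"

```text
clock: 6.7
eef_pos: [0.6053, 0.0384, 0.0843]
tool_rot: [0.691, 0.723, -0.001, -0.001]
ft_force: [0.5, -0.5, -1.8]
grip_width: 0.0309
grasp_force: 60.5
```

```bash
python3 -c "
from h import *
f=np.array([.6068,.1008]);d=np.array([-.0480,.9988])
p=f-d*(.010+.0525)
plan([*p,.09],92.75)
o=bot.get_obs();print(o['clock'],o['joint_pos'])
im=vision.camera('wrist')[:,:,::-1];cv2.imwrite('pics/w3.png',im)
for n in ['chassis_front','module_nose','fitted_nose']:print(boxes_of('wrist',n)[:2])"
```

```text
shift cm [-0.02  0.45 -0.57] twist -0.002 tilt ok [-0.    -0.002 -1.   ]
6.7 [ 6.35723756e-02  5.46167316e-01  6.79217330e-02  1.09476958e+00
 -4.03249378e-04  1.58879121e+00]
[{'rect': [225.8, 131.4, 451.6, 260.0], 'conf': 0.86}]
[{'rect': [323.0, 239.8, 72.7, 182.9], 'conf': 0.88}]
[{'rect': [167.9, 179.5, 69.3, 95.4], 'conf': 0.84}]
```

View pics/w3.png

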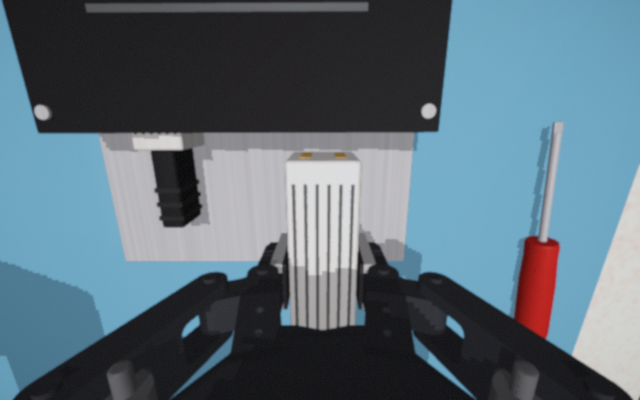

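The chassis top front edge runs from (40,132) to (437,130), parallel to the tool. The nose top edge is at (323,160), and the free bay is straight ahead.

```bash
python3 -c "
from h import *
L=onz('wrist',(40,132),.056);Rr=onz('wrist',(437,130.5),.056);s1=onz('wrist',(42,112),.056);s2=onz('wrist',(428.5,111),.056)
n=onz('wrist',(323.3,161),.112);b=onz('wrist',(322.5,320),.112)
print(L,Rr,s1,s2,n,b)
e=Rr-L;print(np.degrees(np.arctan2(e[1],e[0])),np.linalg.norm(e),np.linalg.norm(s2-s1))
e=(e/np.linalg.norm(e))[:2];m=(L+Rr)[:2]/2;m2=(s1+s2)[:2]/2
print('front mid',m, m2)
dd=np.array([-e[1],e[0]])
for mm in (m,m2): print('module nose rel: lateral',(n[:2]-mm)@e-.055,'depth',(n[:2]-mm)@dd)
"
```

```text
[0.43487829 0.09336832 0.056     ] [0.67192798 0.1049528  0.056     ] [0.43866051 0.10497854 0.056     ] [0.66520662 0.11578621 0.056     ] [0.60433111 0.09161289 0.112     ] [0.60752375 0.01364285 0.112     ]
2.797783959134734 0.23733258562494036 0.2268037615671508
front mid [0.55340313 0.09916056] [0.55193357 0.11038238]
module nose rel: lateral -0.0045011395570804386 depth -0.010024521924366335
module nose rel: lateral -0.0035810764319954766 depth -0.02130469340878428
```

Request:
send_rows:
  motion: "1 0 0.4 0 0;1 0 0.4 2 0;1 0 0.4 4 0;1 0 0.4 5.5 0;1 0 0.4 6 0"

```text
clock: 7.4
eef_pos: [0.609, 0.0391, 0.0234]
tool_rot: [0.69, 0.723, -0.001, -0.001]
ft_force: [-0.3, -0.3, -1.9]
grip_width: 0.0307
grasp_force: 60.6
```

Request:
send_rows:
  motion: "1 0 0 0.2 0;1 0 0 0.4 0;1 0 0 0.5 0;1 0 0 0.5 0"

```text
clock: 7.8
eef_pos: [0.6108, 0.0394, 0.021]
tool_rot: [0.69, 0.724, 0.0, 0.0]
ft_force: [-0.2, 0.3, -1.8]
grip_width: 0.0315
grasp_force: 60.6
```

Request:
send_rows:
  motion: "1 0 0 0.1 0;1 0 0 0.2 0;1 0 0 0.2 0"

```text
clock: 8.1
eef_pos: [0.6102, 0.0394, 0.0183]
tool_rot: [0.69, 0.724, -0.0, -0.0]
ft_force: [0.5, 1.6, -2.4]
grip_width: 0.0312
grasp_force: 60.6
```

Request:
send_rows:
  motion: "1 0 0 0.05 0;1 0 0 0.1 0;1 0 0 0.1 0"

```text
clock: 8.4
eef_pos: [0.6102, 0.0394, 0.0183]
tool_rot: [0.69, 0.724, 0.0, 0.0]
ft_force: [-2.9, -0.0, 5.6]
grip_width: 0.0313
grasp_force: 61.4
```

Request:
send_rows:
  motion: "0.2 0 0 0 0;-0.2 0 0 0 0;-0.5 0 0 0 0;-0.5 0 0 0 0;-0.5 0 0 -1 0"

```text
clock: 8.9
eef_pos: [0.6089, 0.0392, 0.026]
tool_rot: [0.69, 0.724, -0.001, -0.001]
ft_force: [0.3, -0.4, 0.1]
grip_width: 0.064
grasp_force: 0.0
```

Request:
send_rows:
  motion: "-0.5 0 0 -3 0;-0.5 0 0 -7 0;-0.5 -2 0 -10 0;-0.5 -5 0 -10 0;-0.5 -7.5 0 -10 0"

```text
clock: 9.4
eef_pos: [0.6152, -0.0365, 0.1302]
tool_rot: [0.69, 0.724, 0.001, 0.002]
ft_force: [-0.1, -0.0, -0.4]
grip_width: 0.0641
grasp_force: 0.0
```

Request:
send_rows:
  motion: "-0.5 0 0 0 0;-0.5 0 0 0 0;-0.5 0 0 0 0"

```text
clock: 9.7
eef_pos: [0.6137, -0.0349, 0.1274]
tool_rot: [0.69, 0.724, 0.0, -0.0]
ft_force: [0.2, 0.7, -0.5]
grip_width: 0.0641
grasp_force: 0.0
```

```bash
python3 -c "
from h import *
o=bot.get_obs();print(o['clock'],o['eef_pos'],o['ft_force'])
im=vision.camera('wrist')[:,:,::-1];cv2.imwrite('pics/w4.png',im)"
```

```text
9.7 [ 0.61366776 -0.03492361  0.12744681] [ 0.21385204  0.672321   -0.47839668]
```

View pics/w4.png

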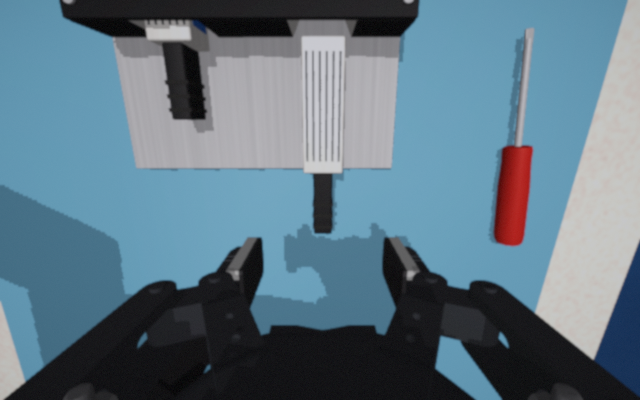

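The module lies straight on the sill. Its tab runs from (323,173) to (323,231), and its nose at row 37 is just short of the free bay's mouth.

```bash
python3 -c "
from h import *
w=lambda u,v,z:onz('wrist',(u,v),z)
tail=w(323,231,.043);t0=w(323,174,.043);bm=w(322.7,172,.046);nm=w(323.5,37,.046)
sl=w(136,167.5,.01);sr=w(392,167.5,.01);cl=w(63,14,.056);cr=w(417.5,14,.056)
print('tail',tail,t0,bm,nm);print(sl,sr,cl,cr)
e=(sr-sl)[:2];print(np.linalg.norm(e),np.degrees(np.arctan2(e[1],e[0])));
e/=np.linalg.norm(e);m=(sl+sr)[:2]/2;mc=(cl+cr)[:2]/2
dd=np.array([-e[1],e[0]])
for k in (m,mc):print([((q[:2]-k)@e-.055,(q[:2]-k)@dd) for q in (tail,bm,nm)])
a=(nm-bm)[:2];print(np.degrees(np.arctan2(a[1],a[0])))
d=np.array([-.048,.9988]);print('tab centre',tail[:2]+.0275*d)
plan([*(tail[:2]+.0275*d),.1],92.75)
"
```

```text
tail [ 0.61568688 -0.05821468  0.043     ] [ 0.61326335 -0.00789128  0.043     ] [ 0.61290676 -0.00569505  0.046     ] [0.60880349 0.09200275 0.046     ]
[ 0.43845988 -0.01626965  0.01      ] [ 0.67792319 -0.00488196  0.01      ] [0.43385716 0.09486184 0.056     ] [0.67118552 0.10623524 0.056     ]
0.23973392569474977 2.7226531404616567
[(np.float64(0.0001675354044518504), np.float64(-0.050316208046100146)), (np.float64(-0.0001146923457942331), np.float64(0.002276193166354972)), (np.float64(0.00042745196572002014), np.float64(0.10005862799630282))]
[(np.float64(0.0005527710681003314), np.float64(-0.16158445656830928)), (np.float64(0.00027054331785424796), np.float64(-0.10899205535585416)), (np.float64(0.0008126876293685012), np.float64(-0.011209620525906301))]
92.40498603894538
tab centre [ 0.61436688 -0.03074768]
shift cm [0.39 0.09 2.73] twist 0.0 tilt ok [ 0. -0. -1.]
```

Request:
send_rows:
  motion: "-0.5 0.4 0.1 3 0;-0.5 0.4 0.1 6 0;-0.5 0.4 0.1 9 0;-0.5 0.4 0.1 10.5 0;-0.5 0.4 0.1 11.1 0"

```text
clock: 10.25
eef_pos: [0.6127, -0.0303, 0.0138]
tool_rot: [0.69, 0.724, -0.001, -0.002]
ft_force: [-0.2, 0.6, 0.6]
grip_width: 0.0641
grasp_force: 0.0
```

Request:
send_rows:
  motion: "-0.5 0 0 0 0;0.5 0 0 0 0;1 0 0 0 0;1 0 0 0 0;1 0 0 0 0"

```text
clock: 10.75
eef_pos: [0.6152, -0.0316, 0.0177]
tool_rot: [0.69, 0.724, 0.001, 0.001]
ft_force: [-1.8, -0.1, 3.5]
grip_width: 0.0147
grasp_force: 58.6
```

Request:
send_rows:
  motion: "1 0 0 0 0;1 0 0 0 0;1 0 0 0 0"

```text
clock: 11.05
eef_pos: [0.6152, -0.0316, 0.0176]
tool_rot: [0.69, 0.723, 0.001, 0.001]
ft_force: [-1.4, -0.0, 6.3]
grip_width: 0.0149
grasp_force: 58.9
```

Request:
send_rows:
  motion: "1 0.4 0 -0.05 0;1 0.8 0 -0.05 0;1 1.2 0 -0.05 0;1 1.6 0 -0.05 0;1 2 0 -0.05 0"

```text
clock: 11.55
eef_pos: [0.6146, -0.0125, 0.0177]
tool_rot: [0.691, 0.723, -0.0, 0.002]
ft_force: [0.4, -5.7, 4.9]
grip_width: 0.015
grasp_force: 59.0
```

Request:
send_rows:
  motion: "1 0.4 0 0 0;1 0.8 0 0 0;1 1.2 0 0 0;1 1.6 0 0 0;1 2 0 0 0"

```text
clock: 12.05
eef_pos: [0.6136, 0.0075, 0.0177]
tool_rot: [0.691, 0.723, -0.0, 0.002]
ft_force: [0.1, -5.4, 5.6]
grip_width: 0.0149
grasp_force: 59.0
```

Request:
send_rows:
  motion: "1 0.4 0 -0.05 0;1 0.8 0 -0.1 0;1 1.2 0 -0.1 0;1 1.6 0 -0.1 0;1 2 0 -0.1 0"

```text
clock: 12.55
eef_pos: [0.6116, 0.0288, 0.0177]
tool_rot: [0.69, 0.724, -0.0, -0.0]
ft_force: [1.1, -3.4, 2.7]
grip_width: 0.015
grasp_force: 58.6
```

Request:
send_rows:
  motion: "1 0.3 0 0 0;1 0.6 0 0 0;1 0.9 0 0 0;1 1.2 0 0 0;1 1.2 0 0 0"

```text
clock: 13.05
eef_pos: [0.611, 0.0412, 0.0177]
tool_rot: [0.69, 0.724, 0.0, -0.0]
ft_force: [0.6, -1.8, 2.4]
grip_width: 0.0153
grasp_force: 58.5
```

Request:
send_rows:
  motion: "1 0.3 0 0 0;1 0.6 0 0 0;1 0.9 0 0 0;1 1.2 0 0 0;1 1.2 0 0 0"

```text
clock: 13.55
eef_pos: [0.6105, 0.0532, 0.0177]
tool_rot: [0.69, 0.724, 0.0, -0.0]
ft_force: [-0.0, -0.8, 0.1]
grip_width: 0.0145
grasp_force: 58.4
```

Request:
send_rows:
  motion: "1 0.1 0 0 0;1 0.2 0 0 0;1 0.3 0 0 0;1 0.4 0 0 0"

```text
clock: 13.95
eef_pos: [0.6103, 0.0564, 0.0177]
tool_rot: [0.69, 0.723, -0.0, -0.0]
ft_force: [0.2, -2.4, -0.2]
grip_width: 0.0149
grasp_force: 58.4
```

Request:
send_rows:
  motion: "1 0.1 0 0 0;1 0.2 0 0 0;1 0.3 0 0 0"

```text
clock: 14.25
eef_pos: [0.6102, 0.0595, 0.0177]
tool_rot: [0.69, 0.724, -0.0, -0.0]
ft_force: [0.2, -1.7, 0.8]
grip_width: 0.0148
grasp_force: 58.4
```

Sliding force is still about 2 N, so the stop has not been reached. Continuing slowly.

Request:
send_rows:
  motion: "1 0.1 0 0 0;1 0.2 0 0 0;1 0.3 0 0 0"

```text
clock: 14.55
eef_pos: [0.61, 0.0625, 0.0177]
tool_rot: [0.69, 0.724, -0.0, -0.0]
ft_force: [0.1, -1.0, -1.0]
grip_width: 0.0151
grasp_force: 58.3
```

Request:
send_rows:
  motion: "1 0.1 0 0 0;1 0.2 0 0 0;1 0.2 0 0 0"

```text
clock: 14.85
eef_pos: [0.6099, 0.0634, 0.0177]
tool_rot: [0.691, 0.723, -0.001, 0.001]
ft_force: [0.3, -5.4, 0.5]
grip_width: 0.0154
grasp_force: 58.2
```

Request:
send_rows:
  motion: "1 0.1 0 0 0;1 0.1 0 0 0"

```text
clock: 15.05
eef_pos: [0.6098, 0.0635, 0.0177]
tool_rot: [0.691, 0.723, -0.001, 0.001]
ft_force: [-0.3, -7.4, 0.3]
grip_width: 0.0149
grasp_force: 58.3
```

Request:
send_rows:
  motion: "1 0.1 0 0 0;1 0.1 0 0 0"

```text
clock: 15.25
eef_pos: [0.6097, 0.0635, 0.0178]
tool_rot: [0.691, 0.723, -0.002, 0.002]
ft_force: [-0.3, -11.3, -0.4]
grip_width: 0.0147
grasp_force: 58.4
```

The force climbs to 11 N with no further motion, so this is the stop. I'll ease off slightly and release.

Request:
send_rows:
  motion: "1 -0.1 0 0 0;1 -0.15 0 0 0;0.6 -0.15 0 0 0;0 -0.15 0 0 0;-0.4 -0.15 0 0 0"

```text
clock: 15.75
eef_pos: [0.6101, 0.0657, 0.0179]
tool_rot: [0.69, 0.724, 0.001, -0.0]
ft_force: [0.5, 0.4, 0.4]
grip_width: 0.0455
grasp_force: 0.0
```

Request:
send_rows:
  motion: "-0.5 0 0 0 0;-0.5 0 0 0 0;-0.5 0 0 -3 0;-0.5 0 0 -7 0;-0.5 0 0 -11 0"

```text
clock: 16.25
eef_pos: [0.6093, 0.065, 0.1283]
tool_rot: [0.69, 0.724, -0.001, -0.001]
ft_force: [-0.1, -0.3, 0.2]
grip_width: 0.0639
grasp_force: 0.0
```

Request:
send_rows:
  motion: "-0.5 -3 0 -1 0;-0.5 -6 0 -1 0;-0.5 -6 0 -1 0;-0.5 -6 0 -1 0"

```text
clock: 16.65
eef_pos: [0.6127, 0.0045, 0.1378]
tool_rot: [0.691, 0.723, 0.0, -0.0]
ft_force: [0.2, 0.4, -0.2]
grip_width: 0.0638
grasp_force: 0.0
```

```bash
python3 -c "
from h import *
o=bot.get_obs();print(o['clock'],o['eef_pos'],o['ft_force'],o['grip_width'])
im=vision.camera('wrist')[:,:,::-1];cv2.imwrite('pics/w5.png',im)"
```

```text
16.65 [0.61267322 0.00451875 0.13776069] [ 0.17097672  0.35860743 -0.18141246] 0.06379119817145287
```

View pics/w5.png

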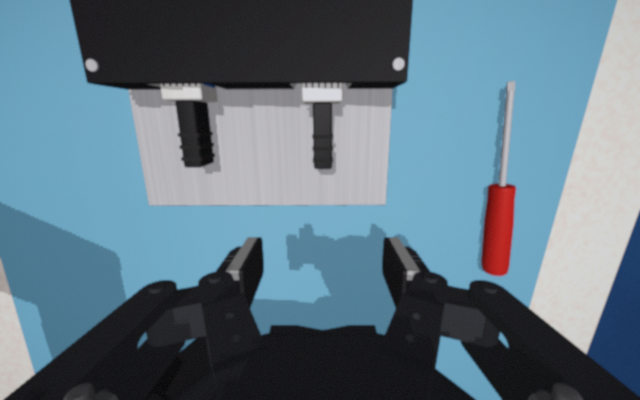

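The module is home and straight: its tail at (323,167) is level with the fitted module's, and the gripper is clear. I'll check the tail position and hand in.

```bash
python3 -c "
from h import *
t=onz('wrist',(323,167.5),.043);print(t)
if t[1]>.033: print(workorder.job_done())"
```

```text
[0.61196406 0.03571031 0.043     ]
the job is handed in; nothing more can be done
None
```

The battery module is in the free bay, pressed against the hidden stop at about 11 N and released, and the job was handed in after about 17 s with the screwdriver, tape roll and box untouched.

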